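Stack the parts organiser on its dock and bolt it down

TASK

Stack the orange parts organiser, by its handle and kept level, on the blue tray in the grey dock: feel for the place where its four corner lugs drop into the sockets, pressing only gently, and let it sit fully home. Then slide the red-knobbed bolt all the way in over the organiser's lip to lock it, let go, and leave the other things on the bench where they are.

Things in the scene. Friction and masses are not known exactly. Their poses are not given: they have to be found in the camera images.
- tray_grip (a point): Centre of the handle bar of the orange parts organiser (loose, 0.3 to 0.65 kg). Black bar, 20 mm wide along its x, 102 mm long along its y, 16 mm high, 28 mm clear between it and the tray rim; take it from above, fingers closing along x. It starts with x within 0.7 rad of the dock's x; no half turn is needed.
- tray_foot (a point): Point at the organiser's centre, level with its lug feet, 88 mm straight below the handle centre. Tray 120 (x) x 184 (y) mm. Four round black lugs, 12 mm diameter, 12 mm long, 0.5 mm chamfer, at x = +-38, y = +-69 mm; the tray's flat underside is 12 mm above this point.
- tray_lip (a point): Middle of the organiser's lip on its -x side (73 mm from its centre, 17 mm above the lug feet): a flat ledge 26 mm deep in x, 70 mm wide, 6 mm thick. A like one is on the +x side.
- dock (a point): Nominal centre of the blue tray's top face, a point of the fixed grey dock, 67 mm above the bench, bolt on its -x side. The blue tray has play: it stands anywhere within +-8 mm of here in x and +-10 mm in y (not turned); its true place is not reported. Handle centre above here: 88 mm with lug feet on the blocks, 76 mm fully home, less the sinking (home and released: 74 to 75 mm).
- station: Grey dock plate fixed to the bench, origin 67 mm under the dock point, carrying the blue tray, 120 x 184 mm, with four square sockets 15 x 15 mm, 14 mm deep, in flat-topped 40 x 44 mm corner blocks at x = +-38, y = +-69 mm from the tray's centre. The tray shifts sideways in its play only under more than about 9 N. On soft feet it sinks 1 mm per 3 N, at most 8 mm.
- bolt_knob (a point): Centre of the bolt's red knob, 16 mm (along dock x) x 34 x 34 mm high, 36 mm above the dock point's height. It stands on a steel tongue whose tip is 40 mm ahead (+x). Push its rear (-x) face along the dock's +x; behind it the guide's cheeks rise to 15 mm below this point. The tongue passes about 5 mm over the seated organiser's lip; an unseated one blocks it.
- bolt (a joint): Travel of the bolt in m along the dock's +x: 0 = fully drawn back, 0.034 = fully in against its stop. It starts nearly drawn back (0 to 0.005), needs about 2 N to slide and stays where it is left.
- spool_mid (a point): solder spool, a bright steel bobbin 54 mm across, 30 mm high; its centre (bystander, leave where it is)
- breadboard_mid (a point): white breadboard 55 x 165 x 9 mm; its centre (bystander, leave where it is)
- controller_mid (a point): small blue microcontroller board 54 x 70 mm, 21 mm high with its connector; its centre (bystander, leave where it is)
- multimeter_mid (a point): yellow multimeter 150 x 75 x 32 mm lying on its back; its centre (bystander, leave where it is)
- jar_mid (a point): clear screw jar with a black cap, 64 mm across, 85 mm high; its centre (bystander, leave where it is)
- screwdriver_grip (a point): screwdriver 170 mm long, lying; its handle (bystander, leave where it is)
There are look-alikes about, which are no part of the job. Of the things shaped like the part that bears tray_grip, the orange one is meant.

How it is judged (in metres and radians):
On the way, in this order (a step that is already met when the one before it is completed fails the run):
1. the organiser sits fully home in the sockets, the bolt still drawn back (z of tray_grip in the frame of dock between 0.065 and 0.0785 m and horizontal distance between tray_grip and dock below 0.018 m and angle between the x axis of tray_grip and the x axis of dock, either way round below 0.06 rad and angle between tray_grip's own z axis and vertical below 0.04 rad and value of joint bolt below 0.01 m), for 0.3 s.
2. the bolt is slid in (z of tray_grip in the frame of dock between 0.065 and 0.0785 m and horizontal distance between tray_grip and dock below 0.018 m and angle between the x axis of tray_grip and the x axis of dock, either way round below 0.06 rad and angle between tray_grip's own z axis and vertical below 0.04 rad and value of joint bolt above 0.028 m), for 0.2 s.
At the end, for the whole second after the job is handed in: The organiser rests, level within 0.04 rad, with all lugs in the sockets of the blue tray (handle centre 65 to 78.5 mm above the dock point, within 18 mm of it sideways, axes within 0.06 rad), still, and the bolt is in by more than 28 mm (all of step 2 and linear speed of organiser below 0.02 m/s); the robot touches nothing.
It fails at once if the organiser is pressed or dropped on the dock with more than 25 N (contact force between organiser and station above 25 N).
It fails at once if the organiser is tipped by more than 0.35 rad (angle between tray_grip's own z axis and vertical above 0.35 rad).
It fails at once if a bystander is moved by more than 40 mm (distance of any of spool_mid, breadboard_mid, controller_mid, multimeter_mid, jar_mid, screwdriver_grip from where it was at the start of the episode above 0.04 m).
It also fails if it takes over 72 s, if anything falls off the work surface, if the arm or the gripper's body presses on something with over 40 N, if the wrist force passes 120 N, or if a joint passes its speed limit or range.

ROBOT

A 7-joint arm with a two-finger parallel gripper is mounted at the origin on the work surface. World frame = base frame: x ahead of the robot, y to its left, z up, the work surface at z = 0. Lengths are in mm, angles in rad, forces in N, time in s.
With the tool pointing down it reaches from about 400 to 850 mm from the base axis. Payload 4.5 kg.
Tool frame: the origin (TCP) lies at the very end of the fingers, on their centre line; the grasp point (between the pads) lies grip_depth behind it (grip_depth is the distance from the TCP to the grasp point, in mm); x points along the fingers, y is the direction in which the jaws open and shut, and the axes are right-handed (so a half turn about x gives the same grasp; the last joint's range is limited). The gripper opens to 88 mm and grips with 3 to 60 N. Pads are 18 mm wide; open, the fingers measure 123 mm over their backs; the gripper's body (75 mm by 187 mm) begins 45 mm behind the grasp point.
Start: joints at [-1.31, 0.689, -0.195, 1.565, 0.157, 0.902, -0.215], TCP at [140.516, 609.026, 199.943] pointing down, gripper open.
Joint ranges: [-3.01, 3.01], [-0.46, 2.08], [-1.47, 1.51], [0.13, 2.56], [-1, 4.14], [0.04, 2.09], [-2.66, 2.66]. Speed limits (rad/s): [2.57, 2.57, 3.14, 3.14, 3.14, 3.14, 3.14].

INTERFACE

Orientations are given as a unit quaternion [x, y, z, w].
In Python, from bench import * gives the robot as it stands. The module is installed in compiled form; this text tells all that it offers.
- The arm moves only by the tool apply_moves, never from a script. Its argument "targets" is one flat list of numbers, 5 for each row, row after row: the opening, from -1 (shut) to 1 (fully open), so that 0 is half open, then the shift along the tool's x, y, z in units of 50 mm (1.0 is 50 mm), then the turn about the tool's x in units of 6 degrees (1.0 is 6 degrees). In form: [claw, x, y, z, roll, claw, x, y, z, roll, ...]. A call has 1 to 10 rows; each row shifts and turns the pose as measured when the row begins, along the tool's axes as they then stand; what a row does not reach is not made up. A row lasts 1/10 s, in which the tool goes at most 50 mm and 8.59 degrees, less where a joint would pass 70% of its speed; a pose out of reach is approached as far as the arm can. A call is refused whole if a number of a shift passes 1 or a number of a turn 1, either way. A call with a gripper value outside its range is refused whole. The fingers move at their own pace and stop on an object; the grip force is fixed at half the most. Time passes only in rows, so rows that do not move let the fingers close. It gives the time, the measured TCP pose, the force and the opening at its end, in the units of the state.
- get_obs(): the state, without advancing time (a new reading comes with each control period).
- read_camera(name): name is "side" or "top" or "wrist"; returns (picture, depth): 480x640x3 uint8, blue, green, red; 480x640 float32, mm along the optical axis (not along the pixel's ray), 0 where there is no reading.
- get_calibration(name): a dict with "fx", "fy", "cx", "cy" (pixels), "k1" (the pictures are not rectified: a ray, as slopes to the right and down, at radius r is drawn at 1 + k1 r^2 times it, then the intrinsics apply), "rvec" (rotation vector, rad) and "tvec" (3), from world to camera coordinates, as OpenCV has them. Camera axes: x right, y down, z forward; pixel columns grow to the right and rows downward; lengths in mm; the calibration is good to about 2 mm. A picture is of the moment at which its call begins: read the wrist's pose just before it. get_calibration takes no time and is no camera call; for the wrist camera it gives the pose at the moment of the call.
- finish_job(): hands the job in, once; it reports no verdict.
The state is a dict: "clock": time; "joints": joint angles; "qd": joint speeds; "effort": joint torques, N m; "eef_pos": TCP position; "tool_rot": TCP orientation; "wrist_force": force on the tool from outside, world axes, zero at the start; "torque": the same for the moment, N m; "grip_width": finger opening in mm.
Only numpy, scipy, OpenCV 4.12 (cv2) and the standard library are available. Lean on these libraries where they do the work, as an engineer would, in place of code of your own. Each camera call takes 0.05 s, during which the arm holds its last target. There are 200 camera calls.

## Working session

There is one attempt and no reset: what is moved stays moved. The work goes in short steps, Python scripts to look and compute and a tool call to move; the robot and the scene stay as the last step left them, time stands still between calls to the robot, and variables do not carry over. Pictures are saved under pics/ and viewed, about 8 in all and at most 12, crops included, and the job is handed in when it is done.

Besides the shell and the picture viewer there is one more tool, called after "Call:" as name(argument=value, ...), one argument or row to a line, values as JSON. apply_moves: Moves the arm, as the interface text tells. Its arguments: {"type":"object","properties":{"targets":{"type":"array"}},"required":["targets"]}

```bash
mkdir -p pics; cat > h.py <<'E'
from bench import *
import numpy as np, cv2
from scipy.spatial.transform import Rotation as R
def snap(n,f=None):
    c=get_calibration(n); im,d=read_camera(n); 
    if f: cv2.imwrite('pics/'+f+'.png',im); np.savez('pics/'+f+'.npz',im=im,d=d,**c)
    return im,d,c
def load(f): z=np.load('pics/'+f+'.npz'); return z['im'],z['d'],{k:z[k] for k in z.files if k not in('im','d')}
def p3(c,d,u,v,z=None):
    """pixels -> world using depth"""
    u=np.atleast_1d(u).astype(int);v=np.atleast_1d(v).astype(int)
    K=np.array([[c['fx'],0,c['cx']],[0,c['fy'],c['cy']],[0,0,1]],float)
    n=cv2.undistortPoints(np.stack([u,v],1).astype(float)[:,None],K,np.array([c['k1'],0,0,0],float))[:,0]
    zz=d[v,u]
    P=np.c_[n*zz[:,None],zz]; Rm=R.from_rotvec(np.ravel(c['rvec'])).as_matrix()
    return (P-np.ravel(c['tvec']))@Rm
def cloud(c,d):
    v,u=np.mgrid[0:480,0:640]
    return p3(c,d,u.ravel(),v.ravel()).reshape(480,640,3)
E
python3 - <<'E'
from h import *
o=get_obs(); print({k:np.round(v,3) for k,v in o.items()}); print(R.from_quat(o['tool_rot']).as_matrix().round(3))
for n in('side','top'): snap(n,n+'0')
E
```

```text
{'clock': np.float64(0.0), 'joints': array([-1.31 ,  0.69 , -0.195,  1.566,  0.157,  0.902, -0.215]), 'qd': array([ 0.   ,  0.001, -0.   , -0.   , -0.001, -0.   ,  0.   ]), 'effort': array([ 0.0000e+00, -5.2757e+01, -1.2670e+00, -1.5342e+01, -5.3000e-02,
        7.0000e-03,  0.0000e+00]), 'eef_pos': array([140.432, 608.296, 199.113]), 'tool_rot': array([ 0.079,  0.703, -0.081,  0.703]), 'wrist_force': array([0.184, 0.916, 0.172]), 'torque': array([-0.012,  0.012, -0.014]), 'grip_width': np.float64(88.203)}
[[-0.     0.225  0.974]
 [-0.002  0.974 -0.225]
 [-1.    -0.002  0.   ]]
```

View pics/top0.png

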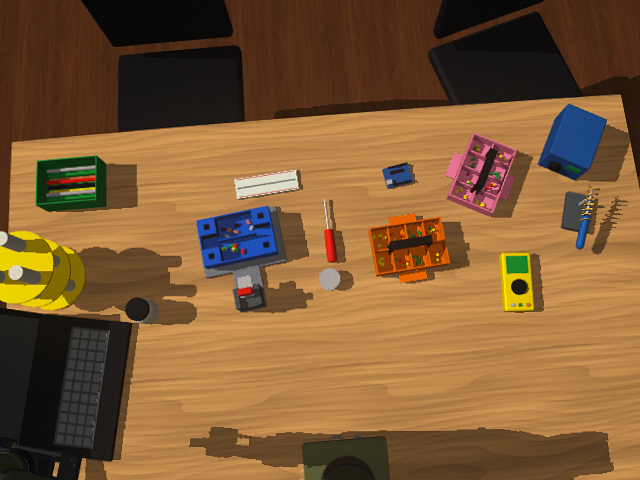

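View pics/side0.png

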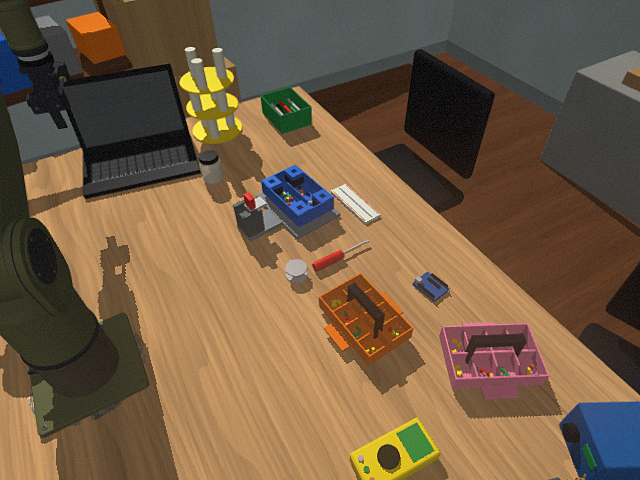

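Top view: the orange organiser is at about (410,247) with its handle at (410,242). The dock and blue tray are at (240,238), and the red knob is at (245,292) on the dock's -x side. The side view shows the same layout.

```bash
cat > loc.py <<'E'
from h import *
def rect(P): 
    r=cv2.minAreaRect(P[:,:2].astype(np.float32)); return [np.round(x,1) for x in r]
for f in('top0','side0'):
    im,d,c=load(f); X=cloud(c,d); hsv=cv2.cvtColor(im,cv2.COLOR_BGR2HSV)
    H,S,V=[hsv[...,i].astype(int) for i in range(3)]; ok=d>0
    x0=dict(top0=(360,205,460,285),side0=(315,270,420,365))[f]
    box=np.zeros_like(ok); box[x0[1]:x0[3],x0[0]:x0[2]]=1
    m=box&ok&(X[...,2]>80); P=X[m]; print(f,'org pts z',np.percentile(P[:,2],[1,50,90,99]).round(1))
    zt=np.percentile(P[:,2],97); m2=m&(X[...,2]>zt-8)&(V<90); P=X[m2]; print(' bar',len(P),P.mean(0).round(1),rect(P),P[:,2].max())
    b=box&ok&(H<15)&(S>150)&(X[...,2]>15); print(' orange',rect(X[b]),np.percentile(X[b][:,2],[5,50,95]).round(1))
    x0=dict(top0=(190,200,290,280),side0=(255,160,340,235))[f]
    box=np.zeros_like(ok); box[x0[1]:x0[3],x0[0]:x0[2]]=1
    b=box&ok&(abs(H-112)<12)&(S>140)&(X[...,2]>57)&(X[...,2]<78); b=cv2.morphologyEx(b.astype(np.uint8),cv2.MORPH_OPEN,np.ones((2,2)))>0
    P=X[b];print(' blue',len(P),rect(P),np.percentile(P[:,2],[5,50,95]).round(1))
    x0=dict(top0=(225,280,270,312),side0=(235,185,265,215))[f]
    box=np.zeros_like(ok); box[x0[1]:x0[3],x0[0]:x0[2]]=1
    b=box&ok&((H<8)|(H>172))&(S>150)&(X[...,2]>85); P=X[b]; print(' knob',len(P),P.mean(0).round(1),rect(P),np.percentile(P[:,2],[2,50,98]).round(1))
E
python3 loc.py
```

```text
top0 org pts z [ 84.   96.3 100.8 103.4]
 bar 249 [ 561.4 -202.4   98.2] [array([ 562.1, -204.9]), array([ 19.9, 102.6]), np.float64(5.1)] 106.679324884509
 orange [array([ 562.3, -204.9]), array([172.5, 186.1]), np.float64(4.5)] [15.7 21.9 54.3]
 blue 1231 [array([477.4, 173.2]), array([447.6, 200. ]), np.float64(19.2)] [46.8 66.  72.1]
 knob 112 [471.7 201.7 118.5] [array([471.9, 203.1]), array([17.5, 34.4]), np.float64(8.1)] [101.3 119.6 125.3]
side0 org pts z [82.  94.8 97.  98.5]
 bar 403 [ 560.7 -206.5   95.1] [array([ 561.5, -204. ]), array([ 21.8, 102. ]), np.float64(4.5)] 99.23458850485976
 orange [array([ 562. , -203.2]), array([174. , 186.6]), np.float64(4.6)] [15.8 29.7 52. ]
 blue 819 [array([ 477. , -180.1]), array([1054.4,  183.4]), np.float64(70.5)] [55.7 65.  68.3]
 knob 122 [470.2 198.1 109.6] [array([471.3, 202. ]), array([14.5, 34.2]), np.float64(7.1)] [ 90.4 112.1 121.6]
```

```bash
cat > blue.py <<'E'
from h import *
def blue(f,box0,lo=57,hi=78):
    im,d,c=load(f); X=cloud(c,d); hsv=cv2.cvtColor(im,cv2.COLOR_BGR2HSV).astype(int)
    b=np.zeros(d.shape,bool); b[box0[1]:box0[3],box0[0]:box0[2]]=1
    m=b&(d>0)&(abs(hsv[...,0]-112)<14)&(hsv[...,1]>120)&(X[...,2]>lo)&(X[...,2]<hi)
    P=X[m]; q=np.median(P,0); P=P[np.hypot(*(P-q)[:,:2].T)<125]
    # trimmed: try angles, 0.7 percentile extents
    r=cv2.minAreaRect(P[:,:2].astype(np.float32))
    best=min((np.ptp(np.percentile(P[:,:2]@[np.cos(a),np.sin(a)],[1,99]))*np.ptp(np.percentile(P[:,:2]@[-np.sin(a),np.cos(a)],[1,99])),a) for a in np.radians(np.arange(-5,25,.5)))
    a=best[1]; A=np.array([[np.cos(a),np.sin(a)],[-np.sin(a),np.cos(a)]]); e=np.percentile(P[:,:2]@A.T,[.7,99.3],axis=0)
    print(f,len(P),'rect',r,'ang',np.degrees(a),'ctr',(e.mean(0)@A).round(1),'size',np.ptp(e,axis=0).round(1),'z',np.percentile(P[:,2],[10,50,90]).round(1))
if __name__=='__main__':
    blue('top0',(190,200,290,280)); blue('side0',(255,160,340,235))
E
python3 blue.py
```

```text
top0 1350 rect ((618.7401123046875, 224.77694702148438), (122.44168853759766, 183.7454376220703), 7.5775909423828125) ang 7.499999999999999 ctr [618.5 224.3] size [120.8 182.1] z [61.2 66.8 71. ]
side0 932 rect ((618.101806640625, 225.0503387451172), (122.66930389404297, 188.0120391845703), 7.311046600341797) ang 7.499999999999999 ctr [618.  224.3] size [119.4 184.7] z [59.2 65.2 67.6]
```

```bash
cat > plan.py <<'E'
from h import *
def now():
    o=get_obs(); M=R.from_quat(o['tool_rot']).as_matrix(); return o,o['eef_pos'],np.arctan2(M[1,1],M[0,1]),M
def plan(xyz,yaw,claw=1,step=48,rot=5.7,dp=2,maxr=10):
    o,p,y,M=now(); t=np.array(xyz,float); yaw=np.radians(yaw)
    print('t',round(float(o['clock']),2),'p',np.round(p,1),'yaw',round(float(np.degrees(y)),2),'tilt',np.degrees(np.arccos(-M[2,0])).round(2),'F',np.round(o['wrist_force'],1),'w',round(float(o['grip_width']),1))
    n=int(np.ceil(max(np.linalg.norm(t-p)/step,abs(np.degrees(yaw-y))/rot,1e-9))); d=(t-p)/n; dy=(yaw-y)/n
    out=[]
    for i in range(min(n,maxr)):
        c,s=np.cos(y),np.sin(y); v=np.array([-d[2],d[0]*c+d[1]*s,d[0]*s-d[1]*c])/50
        out.append([claw,*v.round(dp),round(-np.degrees(dy)/6,dp)]); y+=dy
    print(n,'rows:',', '.join(str([float(a) for a in r])[1:-1] for r in out))
if __name__=='__main__':
    import sys; a=[float(x) for x in sys.argv[1:]]; plan(a[:3],a[3],*a[4:])
E
python3 plan.py 590 215 300 7.5
```

```text
t 0.1 p [140.4 608.4 199.2] yaw 77.01 tilt 0.09 F [-0.2 -0.9 -0.5] w 87.9
13 rows: 1.0, -0.16, -0.43, 0.81, 0.89, 1.0, -0.16, -0.36, 0.85, 0.89, 1.0, -0.16, -0.28, 0.88, 0.89, 1.0, -0.16, -0.19, 0.9, 0.89, 1.0, -0.16, -0.11, 0.91, 0.89, 1.0, -0.16, -0.02, 0.92, 0.89, 1.0, -0.16, 0.06, 0.92, 0.89, 1.0, -0.16, 0.15, 0.91, 0.89, 1.0, -0.16, 0.23, 0.89, 0.89, 1.0, -0.16, 0.31, 0.86, 0.89
```

Call:
apply_moves(
  targets=[1,-0.16,-0.43,0.81,0.89,1,-0.16,-0.36,0.85,0.89,1,-0.16,-0.28,0.88,0.89,1,-0.16,-0.19,0.9,0.89,1,-0.16,-0.11,0.91,0.89],
)

```text
clock: 0.6
eef_pos: [309.2, 456.1, 236.0]
tool_rot: [0.238, 0.668, -0.242, 0.662]
wrist_force: [0.4, -0.4, -0.1]
grip_width: 88.4
```

```bash
python3 -c "from h import *;print(get_obs()['joints'])"; python3 plan.py 590 215 300 7.5
```

```text
[-0.99747513  0.54672749 -0.09244174  1.74190962  0.05466444  0.86240025
 -0.23527597]
t 0.6 p [309.2 456.1 236. ] yaw 50.26 tilt 0.54 F [ 0.4 -0.4 -0.1] w 88.4
8 rows: 1.0, -0.16, -0.01, 0.93, 0.89, 1.0, -0.16, 0.07, 0.92, 0.89, 1.0, -0.16, 0.16, 0.91, 0.89, 1.0, -0.16, 0.24, 0.89, 0.89, 1.0, -0.16, 0.32, 0.87, 0.89, 1.0, -0.16, 0.4, 0.83, 0.89, 1.0, -0.16, 0.48, 0.79, 0.89, 1.0, -0.16, 0.55, 0.74, 0.89
```

Call:
apply_moves(
  targets=[1,-0.16,-0.01,0.93,0.89,1,-0.16,0.07,0.92,0.89,1,-0.16,0.16,0.91,0.89,1,-0.16,0.24,0.89,0.89,1,-0.16,0.32,0.87,0.89,1,-0.16,0.4,0.83,0.89,1,-0.16,0.48,0.79,0.89,1,-0.16,0.55,0.74,0.89,1,0,0,0,0],
)

```text
clock: 1.5
eef_pos: [600.0, 191.1, 299.1]
tool_rot: [0.473, 0.522, -0.482, 0.522]
wrist_force: [-0.6, -0.1, -0.2]
grip_width: 88.1
```

```bash
python3 -c "
from h import *
im,d,c=snap('wrist','w0')
"; python3 plan.py 590 215 300 7.5
```

```text
t 1.55 p [597.3 194.6 298.4] yaw 5.38 tilt 0.85 F [-0.1  0.  -0.7] w 88.2
1 rows: 1.0, -0.03, -0.11, -0.42, -0.35
```

View pics/w0.png

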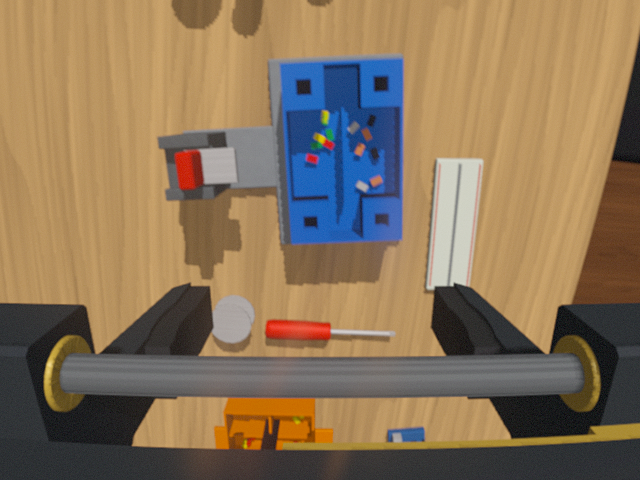

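The wrist view shows all four sockets, at (304,87), (381,83), (311,221) and (381,219). The knob is at (187,170).

```bash
cat > sock.py <<'E'
from h import *
def rayz(c,uv,z):
    K=np.array([[c['fx'],0,c['cx']],[0,c['fy'],c['cy']],[0,0,1]],float)
    n=cv2.undistortPoints(np.array(uv,float)[:,None],K,np.array([c['k1'],0,0,0],float))[:,0]
    Rm=R.from_rotvec(np.ravel(c['rvec'])).as_matrix(); C=-Rm.T@np.ravel(c['tvec']); D=np.c_[n,np.ones(len(n))]@Rm
    return C+D*((z-C[2])/D[:,2])[:,None]
def socks(im,d,c,guess,win=16):
    g=im[...,0].astype(float); out=[]
    for u,v in guess:
        w=g[v-win:v+win,u-win:u+win]; m=(w<0.5*np.percentile(w,85)).astype(np.uint8)
        n,l,s,ce=cv2.connectedComponentsWithStats(m,connectivity=4); i=min(range(1,n),key=lambda i:np.hypot(*(ce[i]-win))-0.02*s[i,4])
        x,y,ww,hh,a=s[i]; out.append((u-win+x+(ww-1)/2,v-win+y+(hh-1)/2)); print((u,v),'->',out[-1],ww,hh,a,end=' ')
    P=rayz(c,out,67); ctr=P.mean(0); e=(P[0]+P[2]-P[1]-P[3]); 
    e1=(P[1]+P[3]-P[0]-P[2])/2; e2=(P[0]+P[1]-P[2]-P[3])/2
    print('\nctr',ctr.round(1),'ang',np.degrees(np.arctan2(e1[1],e1[0])).round(2),np.degrees(np.arctan2(-e2[0],e2[1])).round(2),'sz',np.linalg.norm(e1).round(1),np.linalg.norm(e2).round(1))
if __name__=='__main__':
    im,d,c=snap('wrist','w1'); socks(im,d,c,[(304,87),(381,83),(311,221),(381,219)])
    im0,d0,c0=load('w0'); print('shift check',cv2.phaseCorrelate(im0[:250,:,1].astype(float),im[:250,:,1].astype(float)))
    X=cloud(c,d); print('block z',[np.median(X[v-3:v+4,u-3:u+4,2]).round(1) for u,v in [(288,70),(396,65),(330,235),(395,238)]])
    from blue import blue; blue('w1',(260,40,420,250),60,72)
E
python3 sock.py; python3 plan.py 590 215 300 7.5
```

```text
(304, 87) -> (np.float64(307.0), np.float64(91.5)) 13 14 170 (381, 83) -> (np.float64(384.0), np.float64(88.5)) 13 14 172 (311, 221) -> (np.float64(313.0), np.float64(226.0)) 13 9 99 (381, 219) -> (np.float64(384.0), np.float64(223.5)) 11 8 79 
ctr [614.9 228.5  67. ] ang 7.67 7.56 sz 75.3 136.1
shift check ((3.3666791117222488, 4.132875184285965), 0.828815451407969)
block z [np.float64(64.8), np.float64(64.7), np.float64(65.1), np.float64(65.4)]
w1 5677 rect ((614.1381225585938, 234.8571319580078), (118.99653625488281, 169.15374755859375), 7.435959339141846) ang 7.0 ctr [614.  236.1] size [118.1 165.1] z [64.1 65.4 66.6]
t 1.6 p [595.2 197.7 298. ] yaw 5.65 tilt 0.91 F [-0.8  0.9 -0.4] w 88.2
1 rows: 1.0, -0.04, -0.07, -0.36, -0.31
```

Call:
apply_moves(
  targets=[1,0,0,0,0,1,0,0,0,0,1,0,0,0,0],
)

```text
clock: 1.9
eef_pos: [591.5, 202.3, 296.8]
tool_rot: [0.467, 0.53, -0.478, 0.522]
wrist_force: [-0.3, 0.2, -0.2]
grip_width: 88.1
```

```bash
python3 plan.py 590 215 300 7.5; python3 - <<'E'
from h import *
from sock import *
c=get_calibration('wrist'); Rm=R.from_rotvec(np.ravel(c['rvec'])).as_matrix(); print('cam',-Rm.T@np.ravel(c['tvec']),'axis',Rm[2])
im,d,c=snap('wrist','w2'); socks(im,d,c,[(307,92),(384,89),(313,225),(384,223)])
im0,d0,c0=load('w1'); print('shift',cv2.phaseCorrelate(im0[:250,:,1].astype(float),im[:250,:,1].astype(float)))
im0,_,_=snap('wrist','w3');print('shift',cv2.phaseCorrelate(im[:250,:,1].astype(float),im0[:250,:,1].astype(float)))
X=cloud(c,d); print('block z',[np.median(X[v-3:v+4,u-3:u+4,2]).round(1) for u,v in [(288,70),(396,65),(330,235),(395,238)]])
E
python3 plan.py 590 215 300 7.5; python3 -c "import cv2;im=cv2.imread('pics/w3.png')[50:260,150:420];cv2.imwrite('pics/w3c.png',cv2.resize(im,None,fx=2.8,fy=2.8,interpolation=cv2.INTER_CUBIC))"
```

```text
t 1.9 p [591.5 202.3 296.8] yaw 6.12 tilt 1.14 F [-0.3  0.2 -0.2] w 88.1
1 rows: 1.0, -0.06, -0.0, -0.26, -0.23
cam [586.08621259 273.13897781 480.07299405] axis [ 0.00942243 -0.2771772  -0.96077262]
(307, 92) -> (np.float64(315.5), np.float64(101.0)) 14 13 179 (384, 89) -> (np.float64(393.0), np.float64(98.5)) 13 12 154 (313, 225) -> (np.float64(319.0), np.float64(235.0)) 13 9 110 (384, 223) -> (np.float64(383.5), np.float64(223.0)) 32 31 156 
ctr [613.4 231.3  67. ] ang 12.53 5.84 sz 72.3 130.9
shift ((7.068359979250715, 9.673897134203344), 0.7361316612609594)
shift ((0.17632347359011646, 0.38373864056548257), 1.017895316430172)
block z [np.float64(-1.1), np.float64(-1.6), np.float64(65.2), np.float64(58.7)]
t 2.0 p [591.8 202.1 296.9] yaw 6.1 tilt 1.12 F [ 0.2  0.3 -0.1] w 87.9
1 rows: 1.0, -0.06, -0.01, -0.26, -0.23
```

View pics/w3c.png

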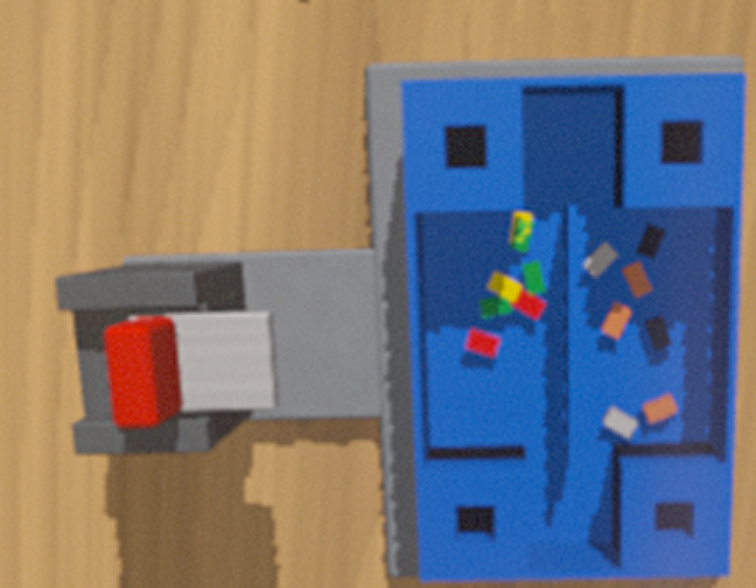

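```bash
python3 - <<'E'
from h import *
from sock import *
from blue import blue
im,d,c=load('w3'); o=get_obs(); print(R.from_quat(o['tool_rot']).as_matrix().round(4))
X=cloud(c,d)
for u,v in [(316,102),(393,101),(320,236),(391,235)]:
    w=im[v-14:v+15,u-14:u+15,0].astype(float); hi=np.percentile(w,80); m=(w<0.55*hi).astype(np.uint8)
    n,l,s,ce=cv2.connectedComponentsWithStats(m,connectivity=4); i=l[14,14] or 1; x,y,ww,hh,a=s[i]; print(u-14+x,v-14+y,ww,hh,a)
ls=[(316.4,102.5),(393.2,100.7),(319.6,237.3),(390.7,236)]
P=rayz(c,ls,67); print(P.round(1),P.mean(0)); 
for a,b in((0,1),(2,3),(0,2),(1,3)): print(np.linalg.norm(P[a]-P[b]).round(1),np.degrees(np.arctan2(*(P[b]-P[a])[1::-1])).round(2))
print('block z',[np.median(X[v-2:v+3,u-2:u+3,2]).round(1) for u,v in [(303,90),(330,115),(405,90),(380,118),(303,225),(335,248),(403,225),(380,248)]])
blue('w3',(285,65,425,262),60,72)
E
```

```text
[[-0.0191  0.9941  0.1063]
 [-0.0038  0.1063 -0.9943]
 [-0.9998 -0.0194  0.0018]]
309 95 14 15 201
386 94 14 14 183
313 231 13 10 111
385 230 12 10 107
[[570.2 290.   67. ]
 [644.7 300.   67. ]
 [587.8 153.6  67. ]
 [662.8 163.5  67. ]] [616.3852332  226.76069649  67.        ]
75.2 7.61
75.7 7.57
137.6 -82.63
137.6 -82.42
block z [np.float64(65.7), np.float64(65.4), np.float64(65.7), np.float64(65.4), np.float64(65.6), np.float64(65.5), np.float64(65.9), np.float64(65.2)]
w3 5923 rect ((614.8547973632812, 232.5936737060547), (119.80155944824219, 172.54188537597656), 7.4550676345825195) ang 7.0 ctr [614.7 233.9] size [119.  168.8] z [64.1 65.4 66.5]
```

```bash
python3 plan.py 540 -228 297 4.8 1 48
```

```text
t 2.0 p [591.8 202.1 296.9] yaw 6.1 tilt 1.12 F [ 0.2  0.3 -0.1] w 87.9
10 rows: 1.0, -0.0, -0.19, 0.84, 0.02, 1.0, -0.0, -0.19, 0.84, 0.02, 1.0, -0.0, -0.19, 0.85, 0.02, 1.0, -0.0, -0.19, 0.85, 0.02, 1.0, -0.0, -0.19, 0.85, 0.02, 1.0, -0.0, -0.18, 0.85, 0.02, 1.0, -0.0, -0.18, 0.85, 0.02, 1.0, -0.0, -0.18, 0.85, 0.02, 1.0, -0.0, -0.18, 0.85, 0.02, 1.0, -0.0, -0.18, 0.85, 0.02
```

Call:
apply_moves(
  targets=[1,0,-0.19,0.84,0.02,1,0,-0.19,0.84,0.02,1,0,-0.19,0.85,0.02,1,0,-0.19,0.85,0.02,1,0,-0.18,0.85,0.02,1,0,-0.18,0.85,0.02,1,0,-0.18,0.85,0.02,1,0,-0.18,0.85,0.02,1,0,-0.18,0.85,0.02,1,0,0,0,0],
)

```text
clock: 3.0
eef_pos: [547.3, -193.1, 297.9]
tool_rot: [0.469, 0.529, -0.478, 0.521]
wrist_force: [0.4, -0.2, 0.9]
grip_width: 88.2
```

```bash
python3 plan.py 540 -228 297 4.8 1 48;python3 -c "
from h import *
o=get_obs(); print(R.from_quat(o['tool_rot']).as_matrix().round(4))"
```

```text
t 3.0 p [ 547.3 -193.1  297.9] yaw 5.88 tilt 0.97 F [ 0.4 -0.2  0.9] w 88.2
1 rows: 1.0, 0.02, -0.22, 0.68, 0.18
[[-0.0168  0.9946  0.1025]
 [-0.0028  0.1025 -0.9947]
 [-0.9999 -0.017   0.001 ]]
```

Call:
apply_moves(
  targets=[1,0,-0.22,0.68,0.18,1,0,0,0,0,1,0,0,0,0,1,0,0,0,0,1,0,0,0,0],
)

```text
clock: 3.5
eef_pos: [540.1, -227.2, 298.4]
tool_rot: [0.474, 0.524, -0.483, 0.517]
wrist_force: [0.2, 0.6, -1.3]
grip_width: 87.9
```

```bash
python3 plan.py 540 -228 297 4.8 1 48;python3 -c "
from h import *
o=get_obs(); print(R.from_quat(o['tool_rot']).as_matrix().round(4),o['qd'].round(4))
snap('wrist','w4')"
```

```text
t 3.5 p [ 540.1 -227.2  298.4] yaw 4.86 tilt 0.91 F [ 0.2  0.6 -1.3] w 87.9
1 rows: 1.0, 0.03, -0.0, 0.01, 0.01
[[-1.580e-02  9.963e-01  8.470e-02]
 [-1.700e-03  8.470e-02 -9.964e-01]
 [-9.999e-01 -1.590e-02  3.000e-04]] [-0.0092 -0.0043  0.0008  0.0022  0.0033  0.0001 -0.0021]
```

View pics/w4.png

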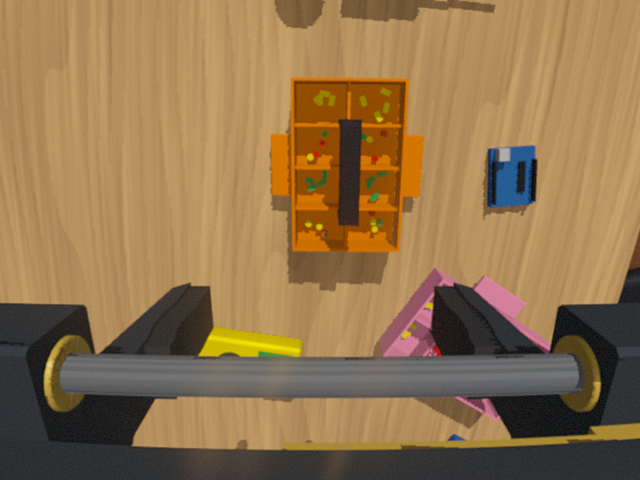

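The organiser rim corners are at (292,79), (408,80), (399,250) and (293,250), and the black bar runs from (350,120) to (349,225).

```bash
python3 - <<'E'
from h import *
from sock import rayz
im,d,c=load('w4'); X=cloud(c,d); V=im.max(2).astype(int)
b=np.zeros(d.shape,bool); b[100:240,325:375]=1
m=b&(V<70)&(X[...,2]>86)&(X[...,2]<105); P=X[m].astype(np.float32)
print('bar',len(P),cv2.minAreaRect(P[:,:2]),np.percentile(P[:,2],[5,50,95]))
ys=np.where((b&(V<70)).sum(1)>10)[0]; print('bar rows',ys[0],ys[-1],[ (np.where((b&(V<70))[y])[0][[0,-1]]) for y in (130,160,190,215)])
print('bar corners z96',rayz(c,[(339,119.5),(361,119.5),(359.5,225.5),(338.5,225.5)],96).round(1), rayz(c,[(339,119.5),(361,119.5),(359.5,225.5),(338.5,225.5)],96).mean(0))
print('rim z',[np.median(X[v-1:v+2,u-1:u+2,2]).round(1) for u,v in[(293,150),(405,110),(348,80)]])
r=rayz(c,[(291.5,78.5),(408.5,79.5),(399.5,251),(292.5,251)],52); print('rim',r.round(1),r.mean(0))
h=cv2.cvtColor(im,cv2.COLOR_BGR2HSV); q=np.zeros(d.shape,bool); q[70:260,265:430]=1
m=q&(h[...,0]<14)&(h[...,1]>150)&(X[...,2]>44)&(X[...,2]<60); P=X[m].astype(np.float32); print('orange top',cv2.minAreaRect(P[:,:2]))
E
```

```text
Traceback (most recent call last):
cv2.error: OpenCV(4.12.0) /io/opencv/modules/imgproc/src/convhull.cpp:143: error: (-215:Assertion failed) total >= 0 && (depth == CV_32F || depth == CV_32S) in function 'convexHull'
```

```bash
python3 - <<'E'
from h import *
from sock import rayz
im,d,c=load('w4'); X=cloud(c,d); V=im.max(2).astype(int)
f=lambda P:cv2.minAreaRect(np.ascontiguousarray(P[:,:2],np.float32))
b=np.zeros(d.shape,bool); b[100:240,325:375]=1
m=b&(V<70)&(X[...,2]>84)&(X[...,2]<105); P=X[m]
print('bar',len(P),f(P),np.percentile(P[:,2],[5,50,95]))
B=b&(V<70)
ys=np.where(B.sum(1)>10)[0]; print('bar rows',ys[0],ys[-1],[ (np.where(B[y])[0][[0,-1]]) for y in (125,160,190,220)])
q=[(339,119.5),(361,119.5),(359.5,225.5),(338.5,225.5)];print('bar z96',rayz(c,q,96).round(1), rayz(c,q,96).mean(0))
print('rim z',[np.median(X[v-1:v+2,u-1:u+2,2]).round(1) for u,v in[(293,150),(405,110),(348,80)]])
r=rayz(c,[(291.5,78.5),(408.5,79.5),(399.5,251),(292.5,251)],52); print('rim',r.round(1),r.mean(0))
h=cv2.cvtColor(im,cv2.COLOR_BGR2HSV); q=np.zeros(d.shape,bool); q[70:260,265:430]=1
m=q&(h[...,0]<14)&(h[...,1]>150)&(X[...,2]>44)&(X[...,2]<60); print('orange top',f(X[m]))
E
```

```text
bar 2050 ((559.0797119140625, -202.69329833984375), (19.383960723876953, 100.0524673461914), 4.306272029876709) [93.2759869  94.60834063 95.93329998]
bar rows 120 224 [array([340, 360]), array([340, 359]), array([340, 358]), array([339, 357])]
bar z96 [[ 544.7 -153.4   96. ]
 [ 564.9 -151.6   96. ]
 [ 574.4 -252.2   96. ]
 [ 553.8 -254.1   96. ]] [ 559.44963912 -202.8380826    96.        ]
rim z [np.float64(49.6), np.float64(51.1), np.float64(49.3)]
rim [[ 494.2 -116.9   52. ]
 [ 611.8 -107.6   52. ]
 [ 626.7 -288.4   52. ]
 [ 507.4 -299.2   52. ]] [ 560.00512997 -203.02608502   52.        ]
orange top ((583.8043823242188, -214.6342315673828), (67.45697784423828, 149.38320922851562), 4.660959720611572)
```

```bash
python3 plan.py 561 -204 125 4.8 1 35
```

```text
t 3.55 p [ 540.1 -227.1  298.4] yaw 4.87 tilt 0.91 F [-0.   0.4 -0. ] w 87.7
6 rows: 1.0, 0.58, 0.08, -0.07, 0.0, 1.0, 0.58, 0.08, -0.07, 0.0, 1.0, 0.58, 0.08, -0.07, 0.0, 1.0, 0.58, 0.08, -0.07, 0.0, 1.0, 0.58, 0.08, -0.07, 0.0, 1.0, 0.58, 0.08, -0.07, 0.0
```

Call:
apply_moves(
  targets=[1,0.58,0.08,-0.07,0,1,0.58,0.08,-0.07,0,1,0.58,0.08,-0.07,0,1,0.58,0.08,-0.07,0,1,0.58,0.08,-0.07,0,1,0.58,0.08,-0.07,0,1,0,0,0,0,1,0,0,0,0],
)

```text
clock: 4.35
eef_pos: [566.0, -197.5, 121.0]
tool_rot: [0.473, 0.525, -0.478, 0.522]
wrist_force: [0.3, 0.6, -1.1]
grip_width: 87.9
```

```bash
cat >> plan.py <<'E'
    M=now()[3]; print('tool x',M[:,0].round(4),'yz',M[2,1].round(4))
E
python3 plan.py 561 -204 72 4.7 1 30 
```

```text
t 4.35 p [ 566.  -197.5  121. ] yaw 5.5 tilt 0.46 F [ 0.3  0.6 -1.1] w 87.9
2 rows: 1.0, 0.49, -0.06, 0.06, 0.07, 1.0, 0.49, -0.06, 0.06, 0.07
tool x [-0.0078 -0.0017 -1.    ] yz -0.008
```

Call:
apply_moves(
  targets=[1,0.49,-0.06,0.06,0.07,1,0.49,-0.06,0.06,0.07,1,0,0,0,0,1,0,0,0,0],
)

```text
clock: 4.75
eef_pos: [565.5, -205.8, 78.4]
tool_rot: [0.479, 0.518, -0.48, 0.522]
wrist_force: [-0.7, -0.1, -0.1]
grip_width: 88.7
```

```bash
python3 plan.py 561 -204 72 4.7 1 30 3; 
```

```text
t 4.75 p [ 565.5 -205.8   78.4] yaw 4.69 tilt 0.38 F [-0.7 -0.1 -0.1] w 88.7
1 rows: 1.0, 0.13, -0.09, -0.04, -0.0
tool x [ 0.004  -0.0054 -1.    ] yz 0.0035
```

Call:
apply_moves(
  targets=[1,0.14,-0.09,-0.04,0,1,0,0,0,0,1,0,0,0,0],
)

```text
clock: 5.05
eef_pos: [563.3, -204.7, 75.1]
tool_rot: [0.48, 0.516, -0.478, 0.525]
wrist_force: [-0.3, 0.5, -0.0]
grip_width: 88.0
```

```bash
python3 plan.py 561 -204 71 4.7 1 30; 
```

```text
t 5.05 p [ 563.3 -204.7   75.1] yaw 4.72 tilt 0.73 F [-0.3  0.5 -0. ] w 88.0
1 rows: 1.0, 0.08, -0.05, -0.02, 0.0
tool x [ 0.0105 -0.0073 -0.9999] yz 0.0099
```

Call:
apply_moves(
  targets=[1,0.1,0,0,0,-1,0,0,0,0,-1,0,0,0,0,-1,0,0,0,0,-1,0,0,0,0,-1,0,0,0,0],
)

```text
clock: 5.65
eef_pos: [564.2, -204.7, 70.7]
tool_rot: [0.48, 0.515, -0.478, 0.525]
wrist_force: [-0.1, -0.5, -0.8]
grip_width: 50.1
```

```bash
python3 plan.py 561 -204 71 4.7 1 30; 
```

```text
t 5.65 p [ 564.2 -204.7   70.7] yaw 4.75 tilt 0.82 F [-0.1 -0.5 -0.8] w 50.1
1 rows: 1.0, -0.01, -0.06, -0.02, 0.01
tool x [ 0.0121 -0.0076 -0.9999] yz 0.0114
```

Call:
apply_moves(
  targets=[-1,0,-0.06,0,0,-1,0,0,0,0,-1,0,0,0,0,-1,0,0,0,0,-1,0,0,0,0,-1,0,0,0,0,-1,0,0,0,0],
)

```text
clock: 6.35
eef_pos: [560.9, -205.1, 70.7]
tool_rot: [0.48, 0.515, -0.478, 0.525]
wrist_force: [-0.3, 0.0, -1.1]
grip_width: 0.6
```

```bash
python3 plan.py 561 -204 160 4.7 -1 15; python3 -c "
from h import *
snap('top','t1');snap('side','s1')"
```

```text
t 6.35 p [ 560.9 -205.1   70.7] yaw 4.74 tilt 0.82 F [-0.3  0.  -1.1] w 0.6
6 rows: -1.0, -0.3, 0.0, -0.0, 0.0, -1.0, -0.3, 0.0, -0.0, 0.0, -1.0, -0.3, 0.0, -0.0, 0.0, -1.0, -0.3, 0.0, -0.0, 0.0, -1.0, -0.3, 0.0, -0.0, 0.0, -1.0, -0.3, 0.0, -0.0, 0.0
tool x [ 0.0121 -0.0077 -0.9999] yz 0.0114
```

```bash
python3 -c "
import cv2,numpy as np
a=cv2.imread('pics/t1.png')[180:310,330:480];b=cv2.imread('pics/s1.png')[180:420,230:480]
a=cv2.resize(a,(400,347),interpolation=2);b=cv2.resize(b,(400,384),interpolation=2)[:347]
cv2.imwrite('pics/g1.png',np.hstack([a,b]))"
```

```text
(no output)
```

View pics/g1.png

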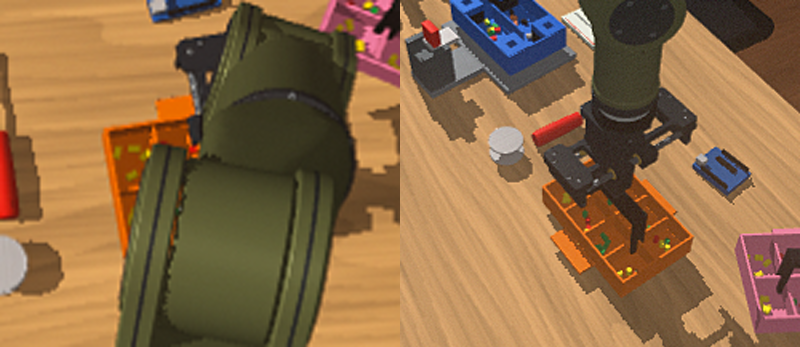

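```bash
python3 -c "
from h import *
im,d,c=snap('wrist','w5'); cv2.imwrite('pics/w5c.png',im[60:,:])
X=cloud(c,d); o=get_obs(); print(o['grip_width'],o['effort'].round(1))
"
```

```text
0.24156468881446438 [  0.  -53.1   2.7 -10.1  -0.   -0.   -0. ]
```

View pics/w5c.png

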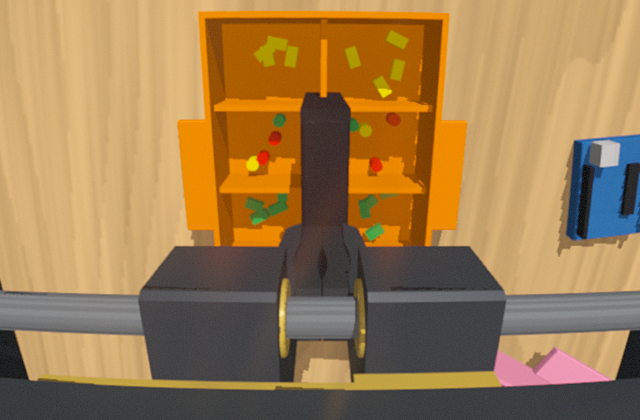

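```bash
python3 - <<'E'
from h import *
im,d,c=load('w5'); X=cloud(c,d)
for v in (170,220,260,280,290,300,310,320,330,340):
    print(v,[X[v,u].round(0).tolist() if d[v,u]>0 else None for u in (290,310,323,338,355)], [int(im[v,u].max()) for u in (290,310,323,338,355)])
print(np.sort(X[160:290,305:345,2].ravel())[[50,2000,-50]])
E
```

```text
170 [[539.0, -160.0, 42.0], [550.0, -153.0, 95.0], [555.0, -153.0, 94.0], [561.0, -152.0, 94.0], [573.0, -158.0, 41.0]] [230, 67, 53, 63, 234]
220 [[539.0, -194.0, 15.0], [551.0, -173.0, 95.0], [557.0, -173.0, 94.0], [563.0, -172.0, 94.0], [579.0, -191.0, 15.0]] [241, 67, 62, 66, 240]
260 [[541.0, -220.0, 15.0], [553.0, -190.0, 95.0], [558.0, -190.0, 94.0], [564.0, -189.0, 95.0], [582.0, -217.0, 15.0]] [170, 69, 69, 68, 169]
280 [[542.0, -234.0, 14.0], [553.0, -200.0, 94.0], [559.0, -199.0, 95.0], [565.0, -199.0, 94.0], [583.0, -230.0, 15.0]] [169, 69, 73, 64, 169]
290 [[546.0, -195.0, 116.0], [554.0, -196.0, 113.0], [558.0, -196.0, 112.0], [564.0, -196.0, 112.0], [570.0, -193.0, 117.0]] [72, 80, 75, 63, 70]
300 [[547.0, -195.0, 124.0], [554.0, -196.0, 121.0], [558.0, -196.0, 121.0], [564.0, -195.0, 121.0], [569.0, -194.0, 124.0]] [69, 86, 75, 63, 69]
310 [[547.0, -195.0, 132.0], [554.0, -196.0, 129.0], [558.0, -196.0, 128.0], [563.0, -195.0, 129.0], [569.0, -193.0, 132.0]] [75, 80, 54, 57, 65]
320 [[548.0, -195.0, 139.0], [554.0, -196.0, 136.0], [559.0, -200.0, 129.0], [563.0, -195.0, 137.0], [568.0, -193.0, 139.0]] [77, 77, 48, 59, 67]
330 [[548.0, -195.0, 145.0], [554.0, -196.0, 143.0], [559.0, -204.0, 128.0], [563.0, -195.0, 143.0], [568.0, -194.0, 145.0]] [77, 68, 40, 64, 71]
340 [[548.0, -194.0, 152.0], [554.0, -196.0, 149.0], [558.0, -195.0, 149.0], [562.0, -195.0, 150.0], [562.0, -175.0, 182.0]] [82, 62, 54, 56, 81]
[ 65.62676528  94.36241216 111.22696304]
```

```bash
python3 - <<'E'
from h import *
for f,tz in(('w4',298.4),('w5',70.7)):
    im,d,c=load(f); X=cloud(c,d); V=im.max(2)
    m=(V<110)&(X[...,2]>tz-8 if f=='w4' else X[...,2]>100)&(d>0)
    Rm=R.from_rotvec(np.ravel(c['rvec'])).as_matrix(); C=-Rm.T@np.ravel(c['tvec']); print(f,'cam',C)
    P=X[m]; i=P[:,2].argsort(); print(len(P),P[i[[5,50,200,1000]]].round(0).tolist(), np.percentile(d[m],[1,50,99]))
    v,u=np.where(m); print([ (u[j],v[j],d[v[j],u[j]]) for j in i[[5,50,200]]])
im,d,c=load('w4'); print(d[275:330:6,190:215:6].round(0))
E
python3 plan.py 561 -204 71 4.7
```

```text
w4 cam [ 535.5974563  -156.60516621  481.79837266]
68673 [[589.0, -215.0, 335.0], [583.0, -215.0, 336.0], [491.0, -222.0, 338.0], [591.0, -213.0, 344.0]] [ 53.59962219  74.44261932 152.76254883]
[(np.int64(451), np.int64(287), np.float32(157.49805)), (np.int64(437), np.int64(287), np.float32(156.14687)), (np.int64(201), np.int64(287), np.float32(155.99898))]
w5 cam [ 551.36183144 -133.29537273  253.47359648]
64175 [[552.0, -197.0, 108.0], [561.0, -196.0, 109.0], [550.0, -195.0, 112.0], [550.0, -196.0, 122.0]] [ 53.5594313   67.92301178 147.84935455]
[(np.int64(307), np.int64(286), np.float32(157.80669)), (np.int64(330), np.int64(287), np.float32(156.40659)), (np.int64(301), np.int64(286), np.float32(153.3569))]
[[521. 521. 519. 518. 519.]
 [521. 523. 522. 522. 520.]
 [157. 156. 155. 157. 524.]
 [150. 151. 151. 156. 527.]
 [145. 146. 148. 156. 527.]
 [141. 140. 148. 155. 530.]
 [137. 139. 148. 155. 533.]
 [135. 140. 148. 155. 535.]
 [137. 139. 147. 155. 536.]
 [136. 140. 146. 155. 527.]]
t 6.5 p [ 560.9 -205.    70.7] yaw 4.74 tilt 0.82 F [-0.1 -0.  -1.1] w 0.2
1 rows: 1.0, -0.01, 0.0, -0.02, 0.01
tool x [ 0.012  -0.0076 -0.9999] yz 0.0114
```

The depth shows the real fingertips about 38 mm above the reported TCP, at z≈109, so the gripper closed just above the bar (96). I'll open it and go down the rest of the way, watching the force.

Call:
apply_moves(
  targets=[0.3,0,0,0,0,0.3,0,0,0,0,0.3,0,0,0,0,0.3,0,0,0,0,0.3,0,0,0,0,0.3,0,0,0,0,0.3,0,0,0,0,0.3,0.2,0,0,0,0.3,0.2,0,0,0,0.3,0,0,0,0],
)

```text
clock: 7.5
eef_pos: [561.1, -205.1, 48.9]
tool_rot: [0.48, 0.515, -0.478, 0.525]
wrist_force: [-0.2, 0.7, 0.5]
grip_width: 57.2
```

```bash
python3 plan.py 561 -204 34 4.7 0.3 10
```

```text
t 7.5 p [ 561.1 -205.1   48.9] yaw 4.74 tilt 0.81 F [-0.2  0.7  0.5] w 57.2
2 rows: 0.3, 0.15, 0.0, -0.01, 0.0, 0.3, 0.15, 0.0, -0.01, 0.0
tool x [ 0.012  -0.0075 -0.9999] yz 0.0113
```

Call:
apply_moves(
  targets=[0.3,0.17,0.0,0,0,0.3,0.16,0,0,0,0.3,0,0,0,0,-1,0,0,0,0,-1,0,0,0,0,-1,0,0,0,0,-1,0,0,0,0,-1,0,0,0,0,-1,0,0,0,0],
)

```text
clock: 8.4
eef_pos: [562.0, -205.2, 30.6]
tool_rot: [0.48, 0.515, -0.478, 0.526]
wrist_force: [0.7, -0.3, -3.7]
grip_width: 19.5
```

```bash
python3 plan.py 561 -204 60 4.7 -1 10
```

```text
t 8.4 p [ 562.  -205.2   30.6] yaw 4.75 tilt 0.87 F [ 0.7 -0.3 -3.7] w 19.5
3 rows: -1.0, -0.2, -0.01, -0.01, 0.0, -1.0, -0.2, -0.01, -0.01, 0.0, -1.0, -0.2, -0.01, -0.01, 0.0
tool x [ 0.0131 -0.0076 -0.9999] yz 0.0124
```

Grip width is 19.5 mm, so the bar is held. Now I'll lift.

Call:
apply_moves(
  targets=[-1,-0.1,0,0,0,-1,-0.3,0,0,0,-1,-0.4,0,0,0,-1,-0.4,0,0,0,-1,-0.4,0,0,0,-1,-0.4,0,0,0,-1,-0.4,0,0,0,-1,-0.4,0,0,0,-1,0,0,0,0,-1,0,0,0,0],
)

```text
clock: 9.4
eef_pos: [553.9, -202.6, 179.5]
tool_rot: [0.479, 0.518, -0.48, 0.522]
wrist_force: [-0.1, 1.2, -4.6]
grip_width: 19.4
```

```bash
python3 plan.py 618 223 175 7.5 -1 30
```

```text
t 9.4 p [ 553.9 -202.6  179.5] yaw 4.7 tilt 0.3 F [-0.1  1.2 -4.6] w 19.4
15 rows: -1.0, 0.01, 0.13, -0.56, -0.03, -1.0, 0.01, 0.13, -0.56, -0.03, -1.0, 0.01, 0.14, -0.56, -0.03, -1.0, 0.01, 0.14, -0.56, -0.03, -1.0, 0.01, 0.14, -0.56, -0.03, -1.0, 0.01, 0.14, -0.56, -0.03, -1.0, 0.01, 0.14, -0.56, -0.03, -1.0, 0.01, 0.14, -0.56, -0.03, -1.0, 0.01, 0.15, -0.55, -0.03, -1.0, 0.01, 0.15, -0.55, -0.03
tool x [ 0.0029 -0.0045 -1.    ] yz 0.0025
```

Call:
apply_moves(
  targets=[-1,0,0.06,-0.26,-0.03,-1,0,0.13,-0.56,-0.03,-1,0,0.14,-0.56,-0.03,-1,0,0.14,-0.56,-0.03,-1,0,0.14,-0.56,-0.03,-1,0,0.14,-0.56,-0.03,-1,0,0.14,-0.56,-0.03,-1,0,0.14,-0.56,-0.03,-1,0,0.14,-0.56,-0.03,-1,0,0.14,-0.56,-0.03],
)

```text
clock: 10.4
eef_pos: [583.7, 83.2, 165.7]
tool_rot: [0.465, 0.533, -0.477, 0.522]
wrist_force: [0.2, -0.5, -4.2]
grip_width: 19.8
```

```bash
python3 plan.py 618 223 175 7.5 -1 30
```

```text
t 10.4 p [583.7  83.2 165.7] yaw 6.42 tilt 1.31 F [ 0.2 -0.5 -4.2] w 19.8
5 rows: -1.0, -0.04, 0.2, -0.54, -0.04, -1.0, -0.04, 0.2, -0.54, -0.04, -1.0, -0.04, 0.2, -0.54, -0.04, -1.0, -0.04, 0.21, -0.54, -0.04, -1.0, -0.04, 0.21, -0.54, -0.04
tool x [-0.0228 -0.0026 -0.9997] yz -0.0229
```

Call:
apply_moves(
  targets=[-1,-0.06,0.2,-0.54,-0.04,-1,-0.05,0.2,-0.54,-0.04,-1,-0.04,0.2,-0.45,-0.04,-1,-0.04,0.14,-0.3,-0.04,-1,-0.02,0.06,-0.15,-0.02,-1,0,0,0,0,-1,0,0,0,0],
)

```text
clock: 11.1
eef_pos: [600.7, 205.2, 165.0]
tool_rot: [0.451, 0.547, -0.472, 0.524]
wrist_force: [-0.2, -0.0, -4.9]
grip_width: 19.4
```

```bash
python3 plan.py 618.5 223.8 130 7.5 -1 20
```

```text
t 11.1 p [600.7 205.2 165. ] yaw 8.49 tilt 2.52 F [-0.2 -0.  -4.9] w 19.4
3 rows: -1.0, 0.23, 0.14, -0.11, 0.06, -1.0, 0.23, 0.13, -0.11, 0.06, -1.0, 0.23, 0.13, -0.11, 0.06
tool x [-4.40e-02 -1.00e-04 -9.99e-01] yz -0.0435
```

Call:
apply_moves(
  targets=[-1,0.3,0.35,-0.2,0.08,-1,0.3,0.3,-0.2,0.08,-1,0,0,0,0,-1,0,0,0,0],
)

```text
clock: 11.5
eef_pos: [627.8, 222.6, 132.3]
tool_rot: [0.456, 0.541, -0.481, 0.518]
wrist_force: [0.2, -0.4, -4.8]
grip_width: 19.7
```

```bash
python3 plan.py 618.5 223.8 130 7.5 -1 20; python3 -c "
from h import *
o=get_obs();print(o['joints'].round(4),o['qd'].round(4))"
```

```text
t 11.5 p [627.8 222.6 132.3] yaw 7.04 tilt 2.75 F [ 0.2 -0.4 -4.8] w 19.7
1 rows: -1.0, 0.05, -0.18, -0.05, -0.08
tool x [-0.0477 -0.0057 -0.9988] yz -0.0481
[-0.4867  0.8509  0.1692  1.445  -0.1767  0.9074 -0.1359] [ 0.0069  0.0167 -0.003   0.0067 -0.0062 -0.0091  0.002 ]
```

Call:
apply_moves(
  targets=[-1,0,-0.1,0,0,-1,0,0,0,0,-1,0,-0.1,0,0,-1,0,0,0,0],
)

```text
clock: 11.9
eef_pos: [616.1, 217.2, 135.0]
tool_rot: [0.456, 0.54, -0.482, 0.518]
wrist_force: [0.4, 1.0, -6.1]
grip_width: 19.5
```

```bash
python3 plan.py 618.5 223.8 130 7.5 -1 20; python3 -c "
from h import *
o=get_obs();print(o['joints'].round(4),o['qd'].round(4))"
```

```text
t 11.9 p [616.1 217.2 135. ] yaw 6.82 tilt 2.78 F [ 0.4  1.  -6.1] w 19.5
1 rows: -1.0, 0.1, 0.06, -0.12, -0.11
tool x [-0.0479 -0.0073 -0.9988] yz -0.0485
[-0.4895  0.831   0.1703  1.4869 -0.176   0.8863 -0.1369] [ 0.0041 -0.0072  0.0064 -0.0137  0.004  -0.0117 -0.0006]
```

Call:
apply_moves(
  targets=[-1,-0.25,0,0,-0.03,-1,-0.25,0,0,-0.03,-1,-0.25,0,0,0,-1,-0.25,0,0,0,-1,0,0,0,0,-1,0,0,0,0],
)

```text
clock: 12.5
eef_pos: [620.3, 218.0, 192.4]
tool_rot: [0.456, 0.54, -0.479, 0.52]
wrist_force: [-0.8, 0.5, -5.5]
grip_width: 19.3
```

```bash
python3 plan.py 618.5 223.8 130 7.5 -1 20; python3 -c "
from h import *
o=get_obs();print(o['joints'].round(4),o['qd'].round(4))"
```

```text
t 12.5 p [620.3 218.  192.4] yaw 7.22 tilt 2.47 F [-0.8  0.5 -5.5] w 19.3
4 rows: -1.0, 0.31, -0.01, -0.03, -0.01, -1.0, 0.31, -0.01, -0.03, -0.01, -1.0, 0.31, -0.01, -0.03, -0.01, -1.0, 0.31, -0.01, -0.03, -0.01
tool x [-0.0427 -0.0054 -0.9991] yz -0.0431
[-0.494   0.7702  0.1835  1.4257 -0.1631  1.0025 -0.1417] [ 0.0002 -0.0154  0.0018 -0.0218  0.0021  0.0089 -0.0009]
```

Call:
apply_moves(
  targets=[-1,0.6,0,0,0,-1,0.6,0,0,0,-1,0,0,0,0,-1,0,0,0,0],
)

```text
clock: 12.9
eef_pos: [618.6, 218.1, 131.8]
tool_rot: [0.457, 0.54, -0.478, 0.521]
wrist_force: [1.0, -0.0, -3.9]
grip_width: 19.7
```

```bash
python3 plan.py 618.5 223.8 130 7.5 -1 20; python3 -c "
from h import *
o=get_obs();print(o['joints'].round(4),o['qd'].round(4))"
```

```text
t 12.9 p [618.6 218.1 131.8] yaw 7.23 tilt 2.35 F [ 1.  -0.  -3.9] w 19.7
1 rows: -1.0, 0.04, 0.01, -0.11, -0.05
tool x [-0.0408 -0.0047 -0.9992] yz -0.0411
[-0.488   0.8343  0.1673  1.4895 -0.1755  0.8724 -0.1302] [-0.002   0.0234 -0.0028  0.0247 -0.0012  0.0004  0.0027]
```

Call:
apply_moves(
  targets=[-1,-0.5,0,0,0,-1,-0.5,0,0,0,-1,0,0,0,0,-1,0,-0.5,0,0,-1,0,-0.5,0,0,-1,0,0,0,0,-1,0,0,0,0],
)

```text
clock: 13.6
eef_pos: [572.1, 212.0, 188.6]
tool_rot: [0.459, 0.539, -0.476, 0.522]
wrist_force: [0.5, 0.1, -5.1]
grip_width: 19.2
```

```bash
python3 plan.py 618.5 223.8 130 7.5 -1 20
```

```text
t 13.6 p [572.1 212.  188.6] yaw 7.2 tilt 2.0 F [ 0.5  0.1 -5.1] w 19.2
4 rows: -1.0, 0.29, 0.24, -0.03, -0.01, -1.0, 0.29, 0.24, -0.03, -0.01, -1.0, 0.29, 0.24, -0.03, -0.01, -1.0, 0.29, 0.24, -0.03, -0.01
tool x [-0.0348 -0.003  -0.9994] yz -0.0349
```

Call:
apply_moves(
  targets=[-1,0,0.25,-0.05,-0.02,-1,0,0.25,-0.05,-0.02,-1,0,0.25,0,0,-1,0,0.2,0,0,-1,0,0,0,0,-1,0,0,0,0],
)

```text
clock: 14.2
eef_pos: [623.3, 223.5, 185.5]
tool_rot: [0.458, 0.539, -0.475, 0.523]
wrist_force: [-0.2, -0.1, -4.4]
grip_width: 19.5
```

```bash
python3 plan.py 618.5 223.8 130 7.5 -1 20
```

```text
t 14.2 p [623.3 223.5 185.5] yaw 7.42 tilt 1.86 F [-0.2 -0.1 -4.4] w 19.5
3 rows: -1.0, 0.37, -0.03, -0.01, -0.0, -1.0, 0.37, -0.03, -0.01, -0.0, -1.0, 0.37, -0.03, -0.01, -0.0
tool x [-0.0323 -0.0032 -0.9995] yz -0.0325
```

Call:
apply_moves(
  targets=[-1,0.5,0,0,0,-1,0.5,0,0,0,-1,0,0,0,0,-1,-0.5,0,0,0,-1,-0.5,0,0,0,-1,0,0,0,0,-1,0,-0.5,0,0,-1,0,-0.5,0,0,-1,0,0,0,0],
)

```text
clock: 15.1
eef_pos: [571.3, 216.4, 189.4]
tool_rot: [0.459, 0.539, -0.475, 0.523]
wrist_force: [-0.3, -0.3, -5.0]
grip_width: 19.5
```

```bash
python3 plan.py 618.5 223.8 180 7.5 -1 20
```

```text
t 15.1 p [571.3 216.4 189.4] yaw 7.4 tilt 1.8 F [-0.3 -0.3 -5. ] w 19.5
3 rows: -1.0, 0.06, 0.32, -0.01, -0.01, -1.0, 0.06, 0.32, -0.01, -0.01, -1.0, 0.06, 0.32, -0.01, -0.01
tool x [-0.0313 -0.0027 -0.9995] yz -0.0314
```

Call:
apply_moves(
  targets=[-1,0,0.4,0,0,-1,0,0.5,0,0,-1,0,0,0,0,-1,0,0,0,0],
)

```text
clock: 15.5
eef_pos: [616.2, 222.6, 187.6]
tool_rot: [0.458, 0.539, -0.475, 0.523]
wrist_force: [-0.2, -0.3, -5.2]
grip_width: 19.5
```

```bash
python3 plan.py 618.5 223.8 130 7.5 -1 20
```

```text
t 15.5 p [616.2 222.6 187.6] yaw 7.45 tilt 1.84 F [-0.2 -0.3 -5.2] w 19.5
3 rows: -1.0, 0.38, 0.02, -0.01, -0.0, -1.0, 0.38, 0.02, -0.01, -0.0, -1.0, 0.38, 0.02, -0.01, -0.0
tool x [-0.032  -0.0025 -0.9995] yz -0.032
```

Call:
apply_moves(
  targets=[-1,0.36,0.03,-0.01,0,-1,0.36,0.02,-0.01,0,-1,0.36,0.02,-0.01,0,-1,0.26,0.02,0,0,-1,0.1,0,0,0,-1,0,0,0,0,-1,0,0,0,0],
)

```text
clock: 16.2
eef_pos: [617.1, 224.6, 113.7]
tool_rot: [0.458, 0.539, -0.474, 0.524]
wrist_force: [0.6, -0.1, -5.3]
grip_width: 19.5
```

```bash
python3 plan.py 618.6 224 106 7.5 -1 20; python3 -c "
from h import *
im,d,c=snap('side','s2'); cv2.imwrite('pics/s2c.png',cv2.resize(im[90:260,200:400],None,fx=3.5,fy=3.5,interpolation=2))"
```

```text
t 16.2 p [617.1 224.6 113.7] yaw 7.47 tilt 1.81 F [ 0.6 -0.1 -5.3] w 19.5
1 rows: -1.0, 0.15, 0.03, 0.02, -0.0
tool x [-0.0316 -0.002  -0.9995] yz -0.0315
```

View pics/s2c.png

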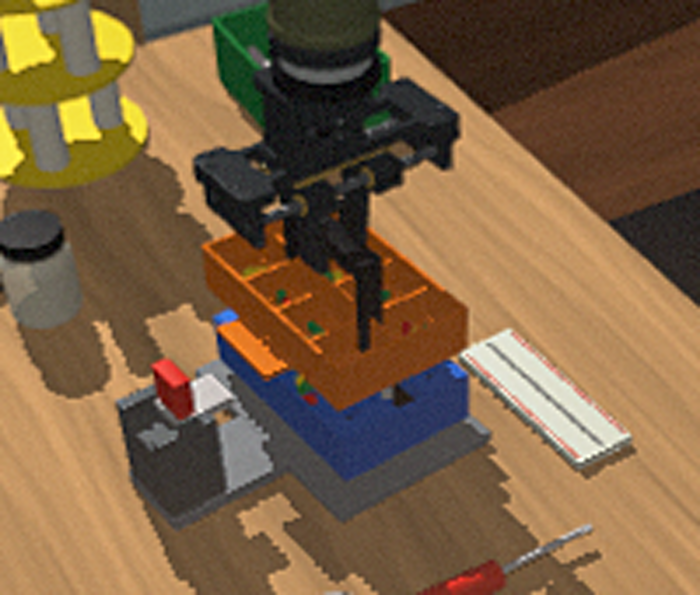

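The organiser hovers square above the blue tray; its -x lip is at (255,350) in the crop and the bolt is still drawn back. Next I'll measure the offset in the side camera.

```bash
python3 - <<'E'
from h import *
for f,bx,zz in(('side0',(315,270,420,365),0),('s2',(250,150,340,215),83)):
    im,d,c=load(f); X=cloud(c,d); h=cv2.cvtColor(im,cv2.COLOR_BGR2HSV).astype(int)
    b=np.zeros(d.shape,bool); b[bx[1]:bx[3],bx[0]:bx[2]]=1
    for lo,hi in((15,62),(44,62)):
        m=b&(d>0)&(h[...,0]<14)&(h[...,1]>150)&(X[...,2]>lo+zz)&(X[...,2]<hi+zz)
        P=X[m]; q=np.median(P,0); P=P[np.hypot(*(P-q)[:,:2].T)<125]
        print(f,lo,len(P),cv2.minAreaRect(np.ascontiguousarray(P[:,:2],np.float32)))
        for a in ([4.8] if f=='side0' else [7.5]):
            a=np.radians(a); A=np.array([[np.cos(a),np.sin(a)],[-np.sin(a),np.cos(a)]]); e=np.percentile(P[:,:2]@A.T,[.5,99.5],axis=0); print('  ctr',(e.mean(0)@A).round(1),np.ptp(e,axis=0).round(1),'yext',e[:,1].round(1),'xext',e[:,0].round(1))
E
```

```text
side0 15 3609 ((561.6676635742188, -203.2367401123047), (173.331787109375, 186.5977020263672), 4.572531700134277)
  ctr [ 561.5 -203.9] [169. 184.] yext [-342.2 -158.2] xext [458. 627.]
side0 44 742 ((562.1439819335938, -203.294921875), (122.3493881225586, 186.99349975585938), 4.2018327713012695)
  ctr [ 561.9 -203.2] [121.6 185.5] yext [-342.2 -156.7] xext [482.1 603.7]
s2 15 1824 ((575.830810546875, 219.88168334960938), (207.17919921875, 189.1495361328125), 6.976061820983887)
  ctr [576.2 219.2] [203.9 186.1] yext [ 49.  235.1] xext [497.9 701.8]
s2 44 356 ((617.6223754882812, 224.60252380371094), (123.04169464111328, 187.84622192382812), 6.571417331695557)
  ctr [617.9 224.9] [121.6 186.3] yext [ 49.2 235.5] xext [581.2 702.8]
```

Call:
apply_moves(
  targets=[-1,0.12,0.04,0.01,0,-1,0,0,0,0,-1,0,0,0,0],
)

```text
clock: 16.55
eef_pos: [620.6, 224.8, 109.2]
tool_rot: [0.46, 0.539, -0.473, 0.524]
wrist_force: [0.6, 0.7, -5.5]
grip_width: 19.6
```

```bash
python3 plan.py 618.5 224 98 7.5 -1 3
```

```text
t 16.55 p [620.6 224.8 109.2] yaw 7.47 tilt 1.6 F [ 0.6  0.7 -5.5] w 19.6
4 rows: -1.0, 0.06, -0.01, 0.0, -0.0, -1.0, 0.06, -0.01, 0.0, -0.0, -1.0, 0.06, -0.01, 0.0, -0.0, -1.0, 0.06, -0.01, 0.0, -0.0
tool x [-2.790e-02 -6.000e-04 -9.996e-01] yz -0.0277
```

Call:
apply_moves(
  targets=[-1,0.06,-0.03,0.01,0,-1,0.06,0,0,0,-1,0,0,0,0],
)

```text
clock: 16.85
eef_pos: [619.1, 224.0, 103.1]
tool_rot: [0.46, 0.539, -0.473, 0.524]
wrist_force: [-0.1, -0.0, -4.9]
grip_width: 19.6
```

```bash
python3 plan.py 618.5 224 98 7.5 -1 3
```

```text
t 16.85 p [619.1 224.  103.1] yaw 7.46 tilt 1.56 F [-0.1 -0.  -4.9] w 19.6
2 rows: -1.0, 0.05, -0.01, -0.0, -0.0, -1.0, 0.05, -0.01, -0.0, -0.0
tool x [-2.730e-02 -4.000e-04 -9.996e-01] yz -0.0271
```

Call:
apply_moves(
  targets=[-1,0.06,-0.01,0,0,-1,0.06,0,0,0,-1,0.06,0,0,0],
)

```text
clock: 17.15
eef_pos: [618.6, 224.1, 93.8]
tool_rot: [0.46, 0.538, -0.473, 0.524]
wrist_force: [-0.2, -0.3, -4.3]
grip_width: 19.5
```

```bash
python3 plan.py 618.5 224 92 7.5 -1 3
```

```text
t 17.15 p [618.6 224.1  93.8] yaw 7.47 tilt 1.52 F [-0.2 -0.3 -4.3] w 19.5
1 rows: -1.0, 0.04, -0.0, 0.0, -0.01
tool x [-2.660e-02 -1.000e-04 -9.996e-01] yz -0.0264
```

Call:
apply_moves(
  targets=[-1,0.05,0,0,0,-1,0.05,0,0,0],
)

```text
clock: 17.35
eef_pos: [618.3, 224.0, 88.1]
tool_rot: [0.46, 0.539, -0.473, 0.524]
wrist_force: [0.2, -0.2, -4.6]
grip_width: 19.7
```

```bash
python3 plan.py 618.5 224 85 7.5 -1 3
```

```text
t 17.35 p [618.3 224.   88.1] yaw 7.47 tilt 1.54 F [ 0.2 -0.2 -4.6] w 19.7
2 rows: -1.0, 0.03, 0.0, 0.0, -0.0, -1.0, 0.03, 0.0, 0.0, -0.0
tool x [-2.700e-02 -3.000e-04 -9.996e-01] yz -0.0268
```

Call:
apply_moves(
  targets=[-1,0.04,0,0,0,-1,0.03,0,0,0,-1,0,0,0,0],
)

```text
clock: 17.65
eef_pos: [618.0, 224.2, 85.0]
tool_rot: [0.46, 0.539, -0.473, 0.524]
wrist_force: [-2.1, -0.2, 0.8]
grip_width: 19.5
```

```bash
python3 plan.py 618.5 224 83 7.5 -1 3
```

```text
t 17.65 p [618.  224.2  85. ] yaw 7.49 tilt 1.56 F [-2.1 -0.2  0.8] w 19.5
1 rows: -1.0, 0.04, 0.01, 0.0, -0.0
tool x [-2.730e-02 -1.000e-04 -9.996e-01] yz -0.027
```

Contact came at the home height, with no earlier contact on the block tops. Now I'll release.

Call:
apply_moves(
  targets=[-0.3,0,0,0,0,-0.3,0,0,0,0,-0.3,0,0,0,0,0,0,0,0,0,0,0,0,0,0,0,0,0,0,0],
)

```text
clock: 18.25
eef_pos: [621.5, 225.0, 87.5]
tool_rot: [0.462, 0.537, -0.47, 0.526]
wrist_force: [0.3, -0.1, -0.3]
grip_width: 43.9
```

```bash
python3 plan.py 618.5 224 190 7.5 0.1 30; python3 - <<'E'
from h import *
im,d,c=snap('wrist','w6'); X=cloud(c,d); V=im.max(2)
m=(V<80)&(X[...,2]>135)&(X[...,2]<162); v,u=np.where(m); 
P=X[230:280,306:340]; print('bar top z',np.percentile(P[...,2],[10,50,90]).round(1),'(expect home 67+74.5+8=149.5)')
cv2.imwrite('pics/w6c.png',im)
E
```

```text
t 18.25 p [621.5 225.   87.5] yaw 7.46 tilt 1.15 F [ 0.3 -0.1 -0.3] w 43.9
4 rows: 0.1, -0.51, -0.02, 0.0, -0.0, 0.1, -0.51, -0.02, 0.0, -0.0, 0.1, -0.51, -0.02, 0.0, -0.0, 0.1, -0.51, -0.02, 0.0, -0.0
tool x [-0.0199  0.0023 -0.9998] yz -0.0194
bar top z [147.  147.9 148.7] (expect home 67+74.5+8=149.5)
```

View pics/w6c.png

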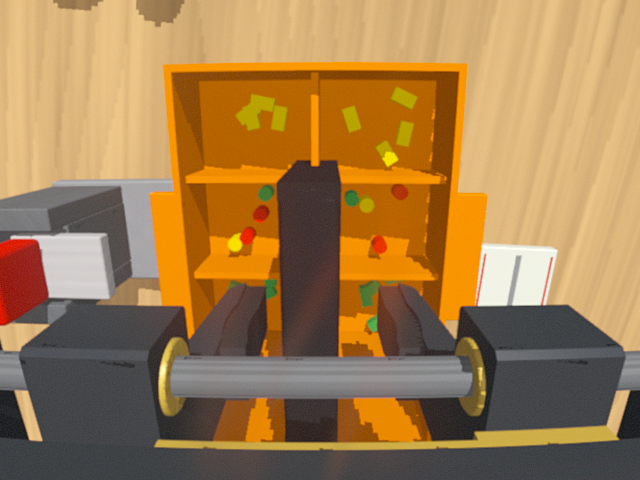

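The bar top is at about 148–149 mm, which matches home, and the fingers are clear of the bar. Next: lift, close, and go behind the knob.

Call:
apply_moves(
  targets=[0.1,-0.2,0,0,0,0.1,-0.4,-0.02,0,0,0.1,-0.5,-0.02,0,0,0.1,-0.5,0,0,0,-1,-0.4,0,0,0,-1,0,0,0,0],
)

```text
clock: 18.9
eef_pos: [621.6, 224.3, 193.6]
tool_rot: [0.462, 0.537, -0.471, 0.526]
wrist_force: [0.7, -0.3, -0.1]
grip_width: 34.4
```

```bash
python3 plan.py 430 197 175 7.5 -1 30
```

```text
t 18.9 p [621.6 224.3 193.6] yaw 7.44 tilt 1.14 F [ 0.7 -0.3 -0.1] w 34.4
7 rows: -1.0, 0.05, -0.55, 0.01, -0.0, -1.0, 0.05, -0.55, 0.01, -0.0, -1.0, 0.05, -0.55, 0.01, -0.0, -1.0, 0.05, -0.55, 0.01, -0.0, -1.0, 0.05, -0.55, 0.01, -0.0, -1.0, 0.05, -0.55, 0.01, -0.0, -1.0, 0.05, -0.55, 0.01, -0.0
tool x [-0.0198  0.0021 -0.9998] yz -0.0193
```

Call:
apply_moves(
  targets=[-1,0,-0.4,0.01,0,-1,0.02,-0.55,0.01,0,-1,0.02,-0.55,0.01,0,-1,0.02,-0.55,0.01,0,-1,0.02,-0.55,0.01,0,-1,0.02,-0.55,0.01,0,-1,0.02,-0.35,0.01,0,-1,0,0,0,0,-1,0,0,0,0],
)

```text
clock: 19.8
eef_pos: [439.4, 195.3, 186.7]
tool_rot: [0.461, 0.537, -0.472, 0.525]
wrist_force: [0.7, -0.1, -0.2]
grip_width: 0.2
```

```bash
python3 plan.py 430 197 90 7.5 -1 30; python3 - <<'E'
from h import *
im,d,c=snap('wrist','w7'); cv2.imwrite('pics/w7c.png',im); X=cloud(c,d); h=cv2.cvtColor(im,cv2.COLOR_BGR2HSV).astype(int)
m=((h[...,0]<8)|(h[...,0]>172))&(h[...,1]>150)&(X[...,2]>85)&(X[...,2]<130)&(np.hypot(X[...,0]-472,X[...,1]-203)<50)
P=X[m]; print(len(P),P.mean(0),cv2.minAreaRect(np.ascontiguousarray(P[:,:2],np.float32)),np.percentile(P[:,2],[2,50,98]))
E
```

```text
t 19.8 p [439.4 195.3 186.7] yaw 7.46 tilt 1.34 F [ 0.7 -0.1 -0.2] w 0.2
4 rows: -1.0, 0.48, -0.05, -0.01, -0.0, -1.0, 0.48, -0.05, -0.01, -0.0, -1.0, 0.48, -0.05, -0.01, -0.0, -1.0, 0.48, -0.05, -0.01, -0.0
tool x [-2.340e-02 -7.000e-04 -9.997e-01] yz -0.0233
1394 [468.4800802  207.54197588 115.83215977] ((470.2173767089844, 200.77455139160156), (15.813899993896484, 42.925785064697266), 8.431727409362793) [ 94.68315575 118.12520691 119.77599972]
```

View pics/w7c.png

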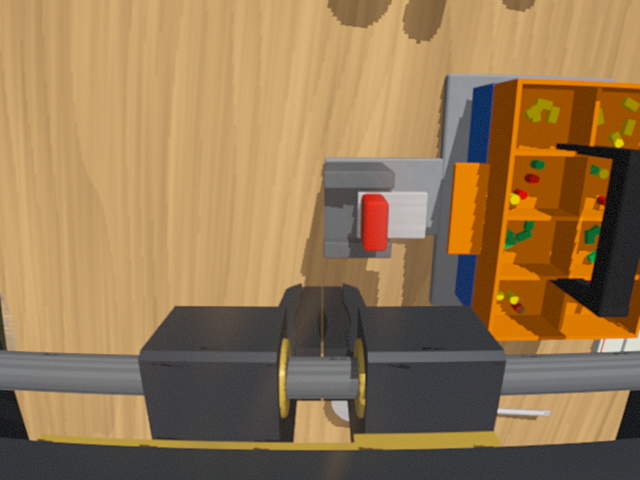

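The knob is at (375,222) with clear space behind it, and the tongue is free of the lip. I'll go down behind it.

Call:
apply_moves(
  targets=[-1,0.3,-0.1,-0.02,0,-1,0.45,-0.08,-0.02,0,-1,0.45,-0.04,0,0,-1,0.45,-0.04,0,0,-1,0.3,-0.02,0,0,-1,0,0,0,0,-1,0,0,0,0],
)

```text
clock: 20.55
eef_pos: [435.5, 198.4, 85.3]
tool_rot: [0.466, 0.534, -0.469, 0.527]
wrist_force: [0.9, -1.0, 0.1]
grip_width: 0.4
```

```bash
python3 plan.py 430 197 60 7.5 -1 10
```

```text
t 20.55 p [435.5 198.4  85.3] yaw 7.22 tilt 0.65 F [ 0.9 -1.   0.1] w 0.4
3 rows: -1.0, 0.17, -0.04, 0.0, -0.02, -1.0, 0.17, -0.04, 0.0, -0.02, -1.0, 0.17, -0.04, 0.0, -0.02
tool x [-0.0107  0.0036 -0.9999] yz -0.0101
```

Call:
apply_moves(
  targets=[-1,0.18,-0.04,0,0,-1,0.18,-0.02,0,0,-1,0.15,0,0,0,-1,0,0,0,0,-1,0,0,0,0],
)

```text
clock: 21.05
eef_pos: [434.8, 199.0, 59.3]
tool_rot: [0.468, 0.533, -0.468, 0.527]
wrist_force: [-0.7, -0.1, 0.0]
grip_width: 0.4
```

```bash
python3 plan.py 450 201 60 7.5 -1 10
```

```text
t 21.05 p [434.8 199.   59.3] yaw 7.19 tilt 0.48 F [-0.7 -0.1  0. ] w 0.4
2 rows: -1.0, -0.01, 0.15, -0.0, -0.03, -1.0, -0.01, 0.15, -0.0, -0.03
tool x [-0.006   0.0057 -1.    ] yz -0.0053
```

Call:
apply_moves(
  targets=[-1,0,0.12,0,0,-1,0,0.12,0,0,-1,0,0.12,0,0,-1,0,0.12,0,0,-1,0,0.12,0,0],
)

```text
clock: 21.55
eef_pos: [464.0, 202.7, 59.6]
tool_rot: [0.466, 0.535, -0.469, 0.527]
wrist_force: [-3.0, 0.1, 2.9]
grip_width: 0.4
```

```bash
python3 plan.py 482 205 60 7.5 -1 6
```

```text
t 21.55 p [464.  202.7  59.6] yaw 7.26 tilt 0.68 F [-3.   0.1  2.9] w 0.4
4 rows: -1.0, -0.0, 0.09, 0.0, -0.01, -1.0, -0.0, 0.09, 0.0, -0.01, -1.0, -0.0, 0.09, 0.0, -0.01, -1.0, -0.0, 0.09, 0.0, -0.01
tool x [-0.0108  0.0048 -0.9999] yz -0.0102
```

Call:
apply_moves(
  targets=[-1,0,0.1,0,0,-1,0,0.1,0,0,-1,0,0.1,0,0],
)

```text
clock: 21.85
eef_pos: [479.8, 204.8, 59.6]
tool_rot: [0.466, 0.535, -0.469, 0.526]
wrist_force: [-2.5, 0.5, 2.5]
grip_width: 0.3
```

```bash
python3 plan.py 488 206 60 7.5 -1 6
```

```text
t 21.85 p [479.8 204.8  59.6] yaw 7.26 tilt 0.73 F [-2.5  0.5  2.5] w 0.3
2 rows: -1.0, -0.0, 0.08, -0.0, -0.02, -1.0, -0.0, 0.08, -0.0, -0.02
tool x [-0.0118  0.0047 -0.9999] yz -0.0111
```

Call:
apply_moves(
  targets=[-1,0,0.08,0,0,-1,0,0.08,0,0],
)

```text
clock: 22.05
eef_pos: [478.8, 204.5, 59.3]
tool_rot: [0.46, 0.539, -0.474, 0.523]
wrist_force: [-10.6, -1.6, 10.2]
grip_width: 0.5
```

```bash
python3 plan.py 492 206 60 7.5 -1 6
```

```text
t 22.05 p [478.8 204.5  59.3] yaw 7.37 tilt 1.71 F [-10.6  -1.6  10.2] w 0.5
3 rows: -1.0, -0.0, 0.09, 0.0, -0.01, -1.0, -0.0, 0.09, 0.0, -0.01, -1.0, -0.0, 0.09, 0.0, -0.01
tool x [-2.990e-02  9.000e-04 -9.996e-01] yz -0.0295
```

The force rose to 10 N at the stop. I'll back off, lift and check.

Call:
apply_moves(
  targets=[-1,0,-0.2,0,0,-1,0,-0.3,0,0,-1,-0.3,-0.2,0,0,-1,-0.6,0,0,0,-1,-0.6,0,0,0,-1,-0.5,0,0,0,-1,0,0,0,0,-1,0,0,0,0],
)

```text
clock: 22.85
eef_pos: [455.1, 200.8, 164.0]
tool_rot: [0.465, 0.535, -0.47, 0.525]
wrist_force: [0.3, 0.3, 0.8]
grip_width: 0.2
```

```bash
python3 plan.py 430 197 190 7.5 -1 30; python3 - <<'E'
from h import *
snap('side','s3'); snap('top','t3'); snap('wrist','w8')
for f in('s3','t3','w8'):
    im,d,c=load(f); X=cloud(c,d); h=cv2.cvtColor(im,cv2.COLOR_BGR2HSV).astype(int)
    m=((h[...,0]<6)|(h[...,0]>172))&(h[...,1]>150)&(X[...,2]>92)&(X[...,2]<130)&(np.hypot(X[...,0]-485,X[...,1]-204)<45)
    P=X[m]; print(f,len(P),cv2.minAreaRect(np.ascontiguousarray(P[:,:2],np.float32)) if len(P)>5 else None)
    m=(h[...,2]<80)&(X[...,2]>138)&(X[...,2]<156)&(np.hypot(X[...,0]-618,X[...,1]-224)<58)
    P=X[m]; print('   bar',len(P),cv2.minAreaRect(np.ascontiguousarray(P[:,:2],np.float32)) if len(P)>5 else None, np.percentile(P[:,2],[10,50,90]) if len(P) else '')
a=load('s3')[0][110:260,220:420];b=load('w8')[0][40:340,200:640]
cv2.imwrite('pics/fin.png',np.hstack([cv2.resize(a,(400,300),interpolation=2),cv2.resize(b,(400,300))]))
E
```

```text
t 22.85 p [455.1 200.8 164. ] yaw 7.21 tilt 0.9 F [0.3 0.3 0.8] w 0.2
2 rows: -1.0, -0.26, -0.25, 0.01, -0.02, -1.0, -0.26, -0.25, 0.01, -0.02
tool x [-0.0151  0.0042 -0.9999] yz -0.0144
s3 113 ((503.57281494140625, 205.43426513671875), (15.660516738891602, 35.644683837890625), 5.5279107093811035)
   bar 247 ((618.9814453125, 224.26260375976562), (22.89847755432129, 104.9494400024414), 6.253947734832764) [141.33485835 147.5414102  149.87546424]
t3 0 None
   bar 387 ((618.7830810546875, 223.3513641357422), (23.03083038330078, 100.03778076171875), 7.574031829833984) [144.72020446 149.59252648 153.49468361]
w8 1558 ((500.59075927734375, 209.6668243408203), (15.416296005249023, 33.33048629760742), 8.733475685119629)
   bar 6376 ((615.5054321289062, 225.958740234375), (21.420013427734375, 102.2877426147461), 8.052666664123535) [140.9711677  147.31673683 148.41819834]
```

View pics/fin.png

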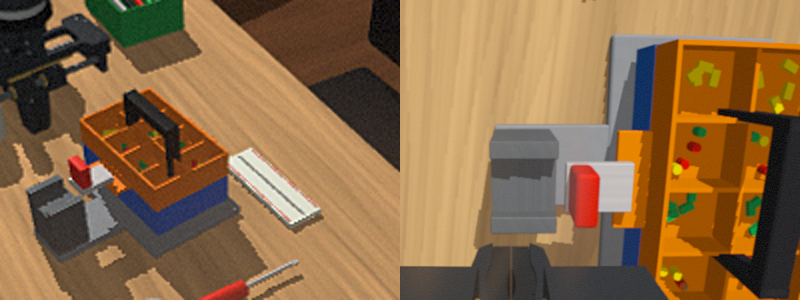

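The knob moved about 31–32 mm, up to its stop, and the tongue lies over the lip. The organiser is level at home height and the arm is clear. Handing in.

```bash
python3 -c "
from bench import *
o=get_obs(); print(o['clock'],o['qd'].round(3),o['wrist_force'].round(1)); print(finish_job())"
```

```text
23.0 [-0.     0.007 -0.003  0.008 -0.001  0.006  0.001] [ 0.2 -0.4 -1.3]
the job is handed in; nothing more can be done
None
```

I stacked the orange organiser in the blue tray, slid the bolt in over its lip, and handed the job in at 23 s with the arm clear of everything. No verdict was reported.

**Seating:** The first contact came at the home height. I felt nothing at the block tops, so no search was needed. The contact force was about 5–6 N. After release the bar top read 147–150 mm (home is about 149.5 mm), and the bar centre was within 1–3 mm of where I had measured the tray.

**Bolt:** I pushed it until the force rose to 10 N at its stop. The knob moved 32.6 mm by the side camera and 30.7 mm by the wrist camera, and the start position adds 0 to 5 mm to that. The last picture shows the tongue lying over the lip.

**What failed or disagreed:**
- **First grasp missed:** The gripper closed above the bar because the real fingertips sat about 38 mm higher than the reported TCP. I corrected for that and the second grasp held.
- **Tool tilt:** The tool tilted by up to 2.8° during the carry and was still about 1.5° off at insertion. The organiser was released after that.
- **Camera offset:** The wrist camera read about 2–3 mm off the other two, so I worked from differences between positions. The top camera could not see the knob in the last check.
- **Bystanders not measured:** I felt no contact with the other things on the bench, but I did not measure their positions at the end.

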